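# Move a row of scent bottles from the step to the rack, in reverse order

### The job

Move the four amber bottles from the low white step into the four compartments of the wooden rack, one in each, in reverse order: as seen from the robot, the bottle now at the left end of the step goes to the right end of the rack, the second from the left goes second from the right, and so on. Keep them upright, set them down gently so that each stands on the floor of its compartment, and do not disturb the spatula that lies between step and rack.

Things in the scene. Friction and masses are not known exactly. Their poses are not given: they have to be found in the camera images.
- dropper: the tall slim dropper bottle: round amber glass body 32 mm in diameter with straight sides up to 58 mm, white label, narrow black collar and rubber bulb on top, 94 mm tall in all, about 60 g. Its origin is the centre of its underside, z up. Glass, must stay upright.
- round: the medium round bottle: amber glass body 40 mm in diameter with straight sides up to 58 mm, white label, black screw cap 26 mm wide, 82 mm tall in all, about 90 g. Its origin is the centre of its underside, z up. Glass, must stay upright.
- jar: the squat jar: round, 50 mm in diameter and 62 mm tall, straight sides all the way up, amber glass below, a black lid of the same width (44 to 62 mm) on top, about 110 g. Its origin is the centre of its underside, z up. Glass, must stay upright.
- square: the square bottle: amber glass body 38 by 38 mm with straight sides up to 60 mm, white label, round black cap 26 mm wide, 82 mm tall in all, about 105 g. Its sides are within about 0.1 rad of parallel to the step's. Its origin is the centre of its underside, z up. Glass, must stay upright.
- coaster_dropper: the round cork coaster, 40 mm in diameter and 3 mm thick, on which the dropper bottle stands at the start. Fixed on the white step (84 mm deep, 300 mm long, 30 mm high), where the four coasters lie in a row 72 mm apart along their common y axis. Origin: centre of its underside, 30 mm above the table; its +y points along the row to the robot's left (yaw within 0.15 rad of 0).
- coaster_round: the round cork coaster, 48 mm in diameter and 3 mm thick, on which the medium round bottle stands at the start. Fixed on the white step (84 mm deep, 300 mm long, 30 mm high), where the four coasters lie in a row 72 mm apart along their common y axis. Origin: centre of its underside, 30 mm above the table; its +y points along the row to the robot's left (yaw within 0.15 rad of 0).
- coaster_jar: the round cork coaster, 58 mm in diameter and 3 mm thick, on which the jar stands at the start. Fixed on the white step (84 mm deep, 300 mm long, 30 mm high), where the four coasters lie in a row 72 mm apart along their common y axis. Origin: centre of its underside, 30 mm above the table; its +y points along the row to the robot's left (yaw within 0.15 rad of 0).
- coaster_square: the square cork coaster, 46 by 46 mm and 3 mm thick, on which the square bottle stands at the start. Fixed on the white step (84 mm deep, 300 mm long, 30 mm high), where the four coasters lie in a row 72 mm apart along their common y axis. Origin: centre of its underside, 30 mm above the table; its +y points along the row to the robot's left (yaw within 0.15 rad of 0).
- rack: the wooden rack (target): fixed open-topped box 77 mm deep (x), 293 mm long (y), 20 mm high, walls 5 mm, floor 6 mm thick; four compartments 67 by 67 mm in a row, centres 72 mm apart at y = +108, +36, -36, -108 mm. Origin: centre of its underside; +y is the robot's left (yaw within 0.15 rad of 0). Step and rack stand one behind the other; either may be nearer.
- spatula: a bystander: thin steel laboratory spatula, 150 mm long, 14 mm wide, 6 mm thick, lying loose on the table between the step and the rack, along y. Origin: about its middle, on the table; its x along its length. Do not disturb.
There are look-alikes about, which are no part of the job. Leave any purple look-alike of the jar alone. Leave any yellow look-alike of the round alone.

How it is judged:
By the outcome, as a careful person would: the job done as asked, in the order asked, and still so for the second after the job is handed in, with the robot touching nothing.
It also fails if it takes over 96 s, if anything falls off the work surface, if the arm or the gripper's body presses on something with over 40 N, if the wrist force passes 120 N, or if a joint passes its speed limit or range.

### The arm

A 7-joint arm with a two-finger parallel gripper is mounted at the origin on the work surface. World frame = base frame: x ahead of the robot, y to its left, z up, the work surface at z = 0. Lengths are in m, angles in rad, forces in N, time in s.
With the tool pointing down it reaches from about 0.35 to 0.775 m from the base axis. Payload 3.1 kg.
Tool frame: the origin (TCP) lies on the centre line of the jaws, within the pads' length; the fingertips stand 14 mm ahead of it and the grasp point (between the pads) lies 5 mm behind it; z points along the fingers, y is the line along which they close (so a half turn about z gives the same grasp; the last joint's range is limited). The gripper opens to 85 mm and grips with 20 to 120 N. Pads are 22 mm wide; open, the fingers measure 114 mm over their backs; the gripper's body (76 mm by 85 mm) begins 54 mm behind the grasp point. The pads swing forward as they close: fully open they stand 13 mm farther back than shut.
Start: joints at [-1.205, 0.311, 0.014, 1.512, -0.004, 1.319, -0.027], TCP at [0.218, 0.505, 0.223] pointing down, gripper open.
Joint ranges: [-2.7, 2.7], [-0.3, 1.91], [-1.27, 1.3], [0.12, 2.57], [-1.44, 4.58], [0.2, 2.03], [-3.05, 3.05]. Speed limits (rad/s): [2.79, 2.79, 3.14, 3.14, 3.14, 3.14, 3.14].

### API

Orientations are given as [roll, pitch, yaw] about the fixed x, y, z axes, in that order (R = Rz(yaw) Ry(pitch) Rx(roll)).
In Python, from rig import manip gives the robot as it stands.
- The arm moves only by the tool apply_moves, never from a script. Its argument "plan" is a list of rows, each an object with "translation": the shift along the tool's x, y, z in m, a list of three; "twist": the turn about the tool's z in rad. A call has 1 to 20 rows; each row is the pose to reach, as a shift and turn from the pose commanded when the call began, along the tool's axes at that moment; what a row does not reach only later rows make up. A row lasts 1/10 s, in which the tool goes at most 50 mm and 8.59 degrees, less where a joint would pass 70% of its speed; a pose out of reach is approached as far as the arm can. A call with a gripper value outside its range is refused whole. "claw" is the gripper's target within -1 to 1 (fully open at 1, half-way at 0, shut at -1), set as the call begins (left out, the last holds). The fingers move at their own pace and stop on an object; the grip force is fixed at half the most. Time passes only in rows, so rows that repeat a pose let the fingers close. It gives the time, the measured TCP pose, the force, the opening and the grip force at its end, in the units of the state.
- manip.sense(): the state, without advancing time (a new reading comes with each control period).
- manip.snapshot(name): name is "scene" or "side" or "wrist"; returns a dict with "image" (480x640x3 uint8, blue, green, red), "intrinsics" (3x3 intrinsics, pixels), "world_to_cam" (4x4, takes a point from world to camera coordinates); the wrist camera has in their place "T_tool_cam" (4x4, takes a point from camera to tool coordinates, whose origin is the TCP and whose axes are the flange's). Camera axes: x right, y down, z forward; pixel columns grow to the right and rows downward; lengths in m; the calibration is good to about 2 mm. A picture is of the moment at which its call begins: read the wrist's pose just before it. There is no depth.
- manip.job_done(): hands the job in; it is judged then, once.
Trained networks look in the newest picture that a camera, given by its name, has taken for a name from the list of things; names that differ only in an ending like _2 or _b are one class to them, and where a whole thing is asked for, a point or a joint stands for the part that bears it (a point fixed in the world has none). Each returns a list of dicts, best first, with "conf" (0 to 1); they miss things now and then, are a little off and sometimes report something else, mostly with a low value. They report only what shows in the picture. A call takes as long as a camera call. They do not tell look-alikes from the thing itself.
- manip.find_in(camera, label): "point" ([x, y, z] in m, in the coordinates of the camera as it stood for that picture, good to about 4 mm: the middle of the surface that is visible of it).
- manip.silhouettes(camera, label): "pixels" (480x640 bool, what is visible of it).
- manip.landmark_of(camera, label): "point" ([x, y, z] in m, in the coordinates of the camera as it stood for that picture, good to about 4 mm: a listed point, or the origin of a listed thing).
The state is a dict: "time_s": time; "q": joint angles; "dq": joint speeds; "effort": joint torques, N m; "ee_pos": TCP position; "tcp_rot": TCP orientation; "wrist_force": force on the tool from outside, world axes, zero at the start; "torque": the same for the moment, N m; "gripper_width": finger opening in m; "gripper_force": force on a finger pad.
Only numpy, scipy, OpenCV 4.12 (cv2) and the standard library are available. Lean on these libraries where they do the work, as an engineer would, in place of code of your own. Each camera call takes 0.05 s, during which the arm holds its last target. There are 200 camera calls.

## Working session

There is one attempt and no reset: what is moved stays moved. The work goes in short steps, Python scripts to look and compute and a tool call to move; the robot and the scene stay as the last step left them, time stands still between calls to the robot, and variables do not carry over. Pictures are saved under pics/ and viewed, at most 14 in all, crops included, and the job is handed in when it is done.

Besides the shell and the picture viewer there is one more tool, called as a command line: name --argument value ..., lists and objects as JSON in quotes. apply_moves: Moves the arm, as the interface text tells. Its arguments: {"type":"object","properties":{"plan":{"type":"array"},"claw":{"type":"number"}},"required":["plan"]}

```bash
ls; mkdir -p pics; cat > h.py <<'E'
import numpy as np, cv2
from rig import manip
def w(cam, s, p):
    return (np.linalg.inv(np.array(s["world_to_cam"]))@np.r_[p,1])[:3]
E
python3 - <<'E'
from h import *
st=manip.sense(); print({k:np.round(v,3) for k,v in st.items()})
for c in ["scene","side"]:
    s=manip.snapshot(c); cv2.imwrite(f"pics/{c}0.png",s["image"])
    for n in ["dropper","round","jar","square","rack","spatula","coaster_dropper","coaster_round","coaster_jar","coaster_square"]:
        for d in manip.landmark_of(c,n):
            p=np.array(d["point"]); K=np.array(s["intrinsics"]); u=K@p; u=u/u[2]
            print(c,n,round(d["conf"],2),np.round(w(c,s,p),3),u[:2].round())
E
```

```text
pics
{'time_s': np.float64(0.0), 'q': array([-1.205,  0.312,  0.014,  1.513, -0.004,  1.319, -0.027]), 'dq': array([-0.001, -0.002, -0.   ,  0.   , -0.002,  0.002, -0.   ]), 'effort': array([-0.0000e+00, -3.7992e+01,  1.4600e-01, -2.3059e+01,  1.2000e-02,
        1.4000e-02, -0.0000e+00]), 'ee_pos': array([0.218, 0.504, 0.222]), 'tcp_rot': array([-3.139,  0.   ,  2.734]), 'wrist_force': array([0.516, 0.101, 0.093]), 'torque': array([0.001, 0.014, 0.014]), 'gripper_force': np.float64(0.0), 'gripper_width': np.float64(0.086)}
scene dropper 0.63 [0.449 0.044 0.033] [372. 238.]
scene round 0.71 [ 0.578 -0.175 -0.   ] [235. 214.]
scene round 0.68 [ 0.479 -0.173  0.036] [275. 172.]
scene jar 0.76 [ 0.458 -0.033  0.033] [336. 214.]
scene jar 0.7 [ 0.345 -0.006 -0.001] [390. 197.]
scene jar 0.27 [0.448 0.044 0.037] [373. 237.]
scene square 0.89 [ 0.466 -0.099  0.032] [308. 194.]
scene rack 0.8 [ 0.647  0.08  -0.003] [301. 337.]
scene spatula 0.85 [ 0.563  0.032 -0.001] [319. 284.]
scene spatula 0.39 [ 0.467 -0.101  0.03 ] [307. 194.]
scene spatula 0.3 [ 0.455 -0.033  0.036] [338. 212.]
scene
[... 275 characters left out ...]
48. 237.]
side dropper 0.6 [ 0.459 -0.03   0.032] [282. 259.]
side round 0.59 [ 0.577 -0.174  0.001] [417. 302.]
side round 0.55 [ 0.478 -0.17   0.034] [356. 311.]
side jar 0.72 [ 0.345 -0.008 -0.005] [200. 304.]
side jar 0.71 [ 0.46  -0.029  0.032] [282. 259.]
side square 0.6 [ 0.469 -0.102  0.032] [317. 285.]
side rack 0.59 [ 0.649  0.079 -0.   ] [345. 204.]
side spatula 0.48 [0.563 0.035 0.003] [318. 230.]
side coaster_dropper 0.64 [0.452 0.039 0.025] [253. 241.]
side coaster_round 0.52 [ 0.474 -0.173  0.032] [355. 315.]
side coaster_jar 0.47 [ 0.457 -0.029  0.032] [280. 260.]
side coaster_jar 0.23 [0.561 0.034 0.002] [317. 232.]
side coaster_square 0.71 [ 0.469 -0.103  0.028] [318. 288.]
```

View pics/scene0.png

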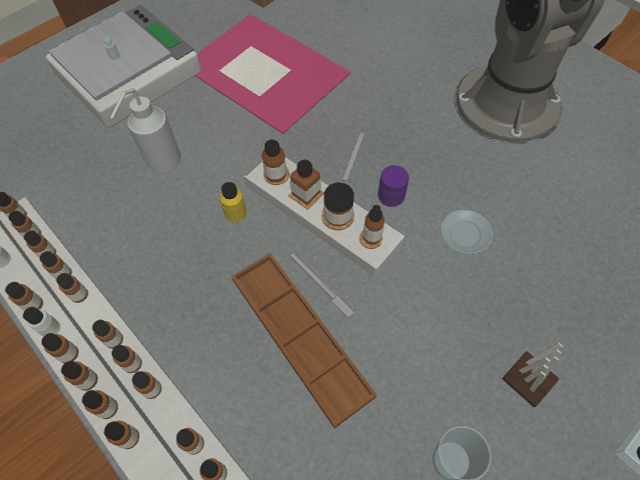

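View pics/side0.png

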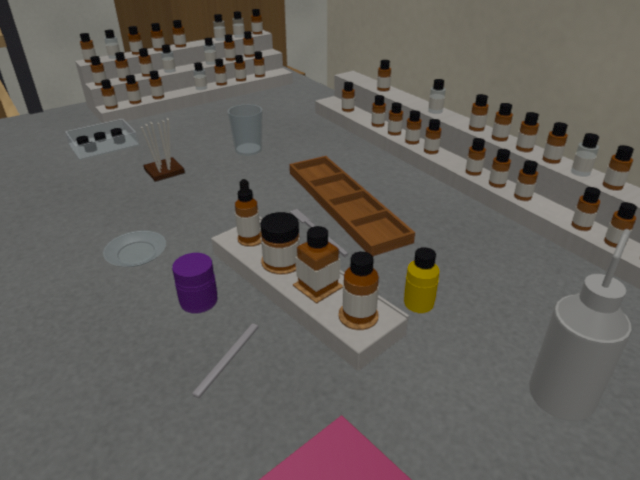

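```bash
python3 - <<'E'
import cv2
a=cv2.imread('pics/scene0.png')[90:290,210:430]
cv2.imwrite('pics/crop0.png',cv2.resize(a,None,fx=3,fy=3,interpolation=2))
E
```

```text
(no output)
```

View pics/crop0.png

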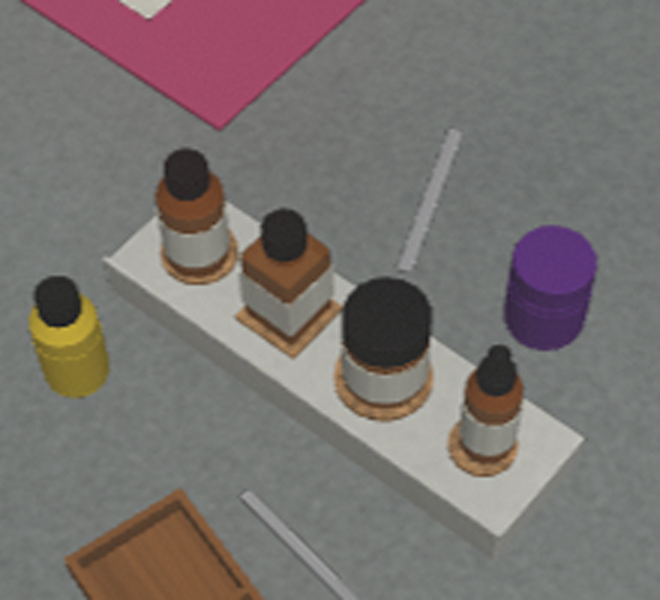

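The amber bottles, left to right as the robot sees them, are dropper (372,238), jar (338,207), square (305,185) and round (275,165). All four stand on coasters on the white step. The purple jar (393,187) and the yellow bottle (233,203) stand on the table, so they are look-alikes, and the crop confirms it by colour and coaster. The rack is farther from the robot than the step, with the spatula at (322,285).

```bash
cat >> h.py <<'E'
def ray(s,uv,z):
    T=np.linalg.inv(np.array(s["world_to_cam"])); d=T[:3,:3]@np.linalg.inv(np.array(s["intrinsics"]))@[uv[0],uv[1],1]
    return T[:3,3]+d*(z-T[2,3])/d[2]
def go(x,y,z,yaw):
    st=manip.sense(); r,p,a=st["tcp_rot"]; d=np.array([x,y,z])-st["ee_pos"]
    from scipy.spatial.transform import Rotation as R
    t=R.from_euler('xyz',st["tcp_rot"]).as_matrix().T@d
    print("shift",t.round(4),"twist",round((a-yaw+np.pi)%(2*np.pi)-np.pi,3),"at",np.round(st["ee_pos"],4),np.round(st["tcp_rot"],3),round(float(st["time_s"]),2))
E
python3 - <<'E'
from h import *
for c in ["scene","side"]:
    s=manip.snapshot(c); l=manip.silhouettes(c,"rack")
    m=l[0]["pixels"]; print(l[0]["conf"],m.sum())
    ys,xs=np.nonzero(m); P=np.array([ray(s,(x,y),0.02)[:2] for x,y in zip(xs[::3],ys[::3])])
    r=cv2.minAreaRect((P*1000).astype(np.float32)); print(c,r)
    h=cv2.convexHull(np.c_[xs,ys].astype(np.int32)); 
    q=cv2.approxPolyDP(h,6,True)[:,0]
    for u in q: print(u,ray(s,u,0.02).round(3))
go(.449,.042,.25,1.706)
E
```

```text
0.56 9122
scene ((648.8846435546875, 77.73345947265625), (296.3607482910156, 79.94349670410156), 81.9077377319336)
[375 396] [0.633 0.229 0.02 ]
[333 426] [0.707 0.216 0.02 ]
[232 276] [ 0.664 -0.071  0.02 ]
[269 253] [ 0.591 -0.062  0.02 ]
0.79 5486
side ((638.7265625, 66.38382720947266), (313.935546875, 92.76004791259766), 81.99742889404297)
[414 242] [ 0.647 -0.091  0.02 ]
[377 255] [ 0.582 -0.084  0.02 ]
[365 251] [ 0.574 -0.067  0.02 ]
[290 164] [0.631 0.224 0.02 ]
[328 157] [0.705 0.207 0.02 ]
[413 230] [ 0.667 -0.067  0.02 ]
shift [-0.3955 -0.3334 -0.0272] twist 1.028 at [0.2181 0.5049 0.2228] [ 3.142 -0.     2.734] 1.3
```

The rack centre is about (.6487, .078) with yaw −0.142, and both sizes match. The step's yaw is +0.135. I'll move above the dropper.

apply_moves --plan '[{"translation": [-0.3955, -0.3334, -0.027], "twist": 1.028}, {"translation": [-0.3955, -0.3334, -0.027], "twist": 1.028}, {"translation": [-0.3955, -0.3334, -0.027], "twist": 1.028}, {"translation": [-0.3955, -0.3334, -0.027], "twist": 1.028}, {"translation": [-0.3955, -0.3334, -0.027], "twist": 1.028}, {"translation": [-0.3955, -0.3334, -0.027], "twist": 1.028}, {"translation": [-0.3955, -0.3334, -0.027], "twist": 1.028}, {"translation": [-0.3955, -0.3334, -0.027], "twist": 1.028}, {"translation": [-0.3955, -0.3334, -0.027], "twist": 1.028}, {"translation": [-0.3955, -0.3334, -0.027], "twist": 1.028}, {"translation": [-0.3955, -0.3334, -0.027], "twist": 1.028}, {"translation": [-0.3955, -0.3334, -0.027], "twist": 1.028}, {"translation": [-0.3955, -0.3334, -0.027], "twist": 1.028}, {"translation": [-0.3955, -0.3334, -0.027], "twist": 1.028}, {"translation": [-0.3955, -0.3334, -0.027], "twist": 1.028}]' --claw 1

```text
time_s: 2.8
ee_pos: [0.4484, 0.0438, 0.2496]
tcp_rot: [-3.141, -0.001, 1.709]
wrist_force: [-0.6, -0.0, 0.1]
gripper_width: 0.0855
gripper_force: 0.0
```

```bash
cat >> h.py <<'E'
def wrist(name,labels):
    from scipy.spatial.transform import Rotation as R
    st=manip.sense(); s=manip.snapshot("wrist"); cv2.imwrite(f"pics/{name}.png",s["image"])
    T=np.eye(4); T[:3,:3]=R.from_euler('xyz',st["tcp_rot"]).as_matrix(); T[:3,3]=st["ee_pos"]
    T=T@np.array(s["T_tool_cam"]); s["world_to_cam"]=np.linalg.inv(T)
    for n in labels:
        for d in manip.landmark_of("wrist",n):
            if d["conf"]>.4: print(n,round(d["conf"],2),w(0,s,np.array(d["point"])).round(4))
    return s
E
python3 - <<'E'
from h import *
s=wrist("w1",["dropper","jar","square","round","rack","spatula"])
print(s["intrinsics"])
go(.449,.042,.072,1.706)
E
```

```text
dropper 0.76 [0.4469 0.0395 0.0312]
jar 0.74 [ 0.4622 -0.0269  0.0349]
jar 0.56 [ 0.344  -0.005  -0.0021]
square 0.77 [ 0.47   -0.1047  0.0356]
round 0.89 [ 0.5756 -0.1746 -0.002 ]
round 0.67 [ 0.48   -0.1717  0.0334]
rack 0.83 [0.6484 0.0776 0.0008]
spatula 0.9 [5.571e-01 3.120e-02 4.000e-04]
[[358.44540832   0.         318.8210531 ]
 [  0.         358.44540832 246.10744595]
 [  0.           0.           1.        ]]
shift [-3.000e-04  1.000e-04  1.778e-01] twist 0.0 at [0.4489 0.0422 0.2498] [-3.142 -0.     1.706] 3.15
```

View pics/w1.png

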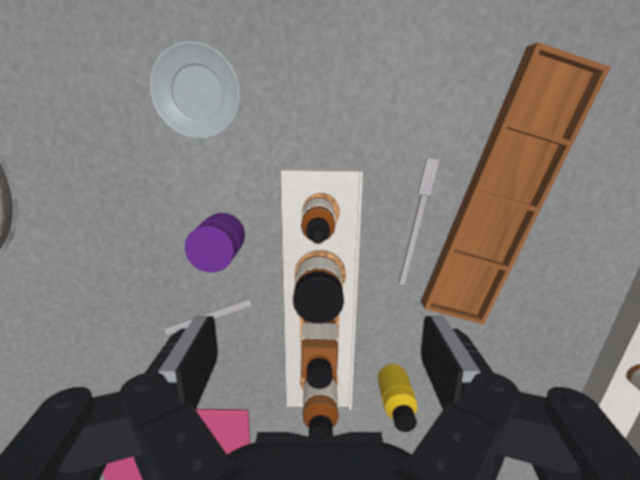

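The wrist view shows the jaws square to the step and the dropper under the tool at (318,215). The positions agree with the earlier ones. Descending now.

apply_moves --plan '[{"translation": [-0.001, -0.0015, 0.04]}, {"translation": [-0.001, -0.0015, 0.08]}, {"translation": [-0.001, -0.0015, 0.12]}, {"translation": [-0.001, -0.0015, 0.15]}, {"translation": [-0.001, -0.0015, 0.17]}, {"translation": [-0.001, -0.0015, 0.178]}, {"translation": [-0.001, -0.0015, 0.178]}, {"translation": [-0.001, -0.0015, 0.178]}]'

```text
invalid input
```

apply_moves --plan '[{"translation": [0, 0, 0]}, {"translation": [0, 0, 0]}, {"translation": [0, 0, 0]}, {"translation": [0, 0, 0]}, {"translation": [0, 0, 0]}, {"translation": [0, 0, 0]}, {"translation": [0, 0, 0]}, {"translation": [0, 0, 0]}, {"translation": [0, 0, 0]}, {"translation": [0, 0, 0]}, {"translation": [0, 0, 0]}, {"translation": [0, 0, 0]}]' --claw -1

```text
invalid input
```

```bash
python3 - <<'E'
from h import *
s=manip.snapshot("side"); cv2.imwrite("pics/s1.png",cv2.resize(s["image"][120:360,160:480],None,fx=2,fy=2))
print(manip.sense()["gripper_width"])
go(.633,-.029,.072,1.429)
E
```

```text
0.08532553632482688
shift [-0.0953  0.1728  0.1778] twist 0.277 at [0.4489 0.0422 0.2498] [ 3.142 -0.     1.706] 3.2
```

View pics/s1.png

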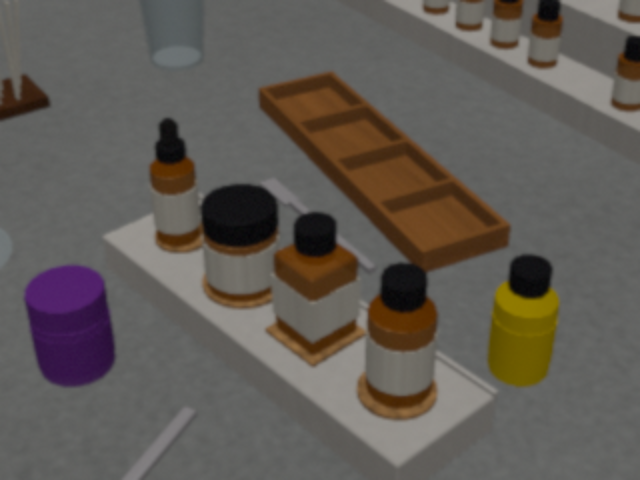

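The side view shows nothing has moved. The call was refused because every row needs a twist value.

apply_moves --plan '[{"translation": [-0.001, -0.0015, 0.04], "twist": 0}, {"translation": [-0.001, -0.0015, 0.08], "twist": 0}, {"translation": [-0.001, -0.0015, 0.12], "twist": 0}, {"translation": [-0.001, -0.0015, 0.15], "twist": 0}, {"translation": [-0.001, -0.0015, 0.17], "twist": 0}, {"translation": [-0.001, -0.0015, 0.178], "twist": 0}, {"translation": [-0.001, -0.0015, 0.178], "twist": 0}, {"translation": [-0.001, -0.0015, 0.178], "twist": 0}]'

```text
time_s: 4.0
ee_pos: [0.4487, 0.0409, 0.0728]
tcp_rot: [3.14, -0.0, 1.706]
wrist_force: [-0.3, -0.0, 0.3]
gripper_width: 0.0852
gripper_force: 0.0
```

apply_moves --plan '[{"translation": [0, 0, 0], "twist": 0}, {"translation": [0, 0, 0], "twist": 0}, {"translation": [0, 0, 0], "twist": 0}, {"translation": [0, 0, 0], "twist": 0}, {"translation": [0, 0, 0], "twist": 0}, {"translation": [0, 0, 0], "twist": 0}, {"translation": [0, 0, 0], "twist": 0}, {"translation": [0, 0, 0], "twist": 0}, {"translation": [0, 0, 0], "twist": 0}, {"translation": [0, 0, 0], "twist": 0}]' --claw -1

```text
time_s: 5.0
ee_pos: [0.4482, 0.041, 0.0726]
tcp_rot: [3.14, -0.0, 1.706]
wrist_force: [-1.0, 0.1, 4.8]
gripper_width: 0.0289
gripper_force: 58.8
```

```bash
python3 - <<'E'
from h import *
s=manip.snapshot("side"); cv2.imwrite("pics/s2.png",cv2.resize(s["image"][120:360,160:480],None,fx=2,fy=2))
print(manip.sense()["gripper_width"])
go(.633,-.029,.072,1.429)
E
```

```text
0.029131528225232396
shift [-0.0942  0.1737  0.0008] twist 0.277 at [0.4481 0.0409 0.0726] [ 3.141 -0.     1.706] 5.05
```

View pics/s2.png

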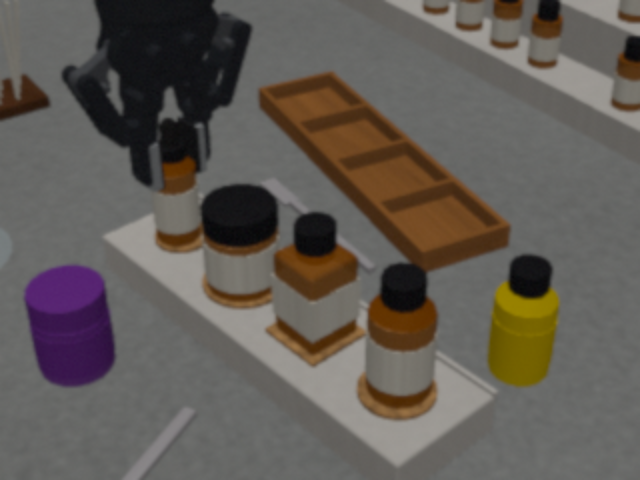

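apply_moves --plan '[{"translation": [0, 0, -0.01], "twist": 0}, {"translation": [0, 0, -0.03], "twist": 0}, {"translation": [0, 0, -0.05], "twist": 0}, {"translation": [-0.005, 0.01, -0.06], "twist": 0.015}, {"translation": [-0.018, 0.033, -0.06], "twist": 0.05}, {"translation": [-0.032, 0.059, -0.06], "twist": 0.09}, {"translation": [-0.046, 0.085, -0.06], "twist": 0.14}, {"translation": [-0.06, 0.111, -0.06], "twist": 0.18}, {"translation": [-0.074, 0.137, -0.06], "twist": 0.22}, {"translation": [-0.086, 0.159, -0.06], "twist": 0.26}, {"translation": [-0.093, 0.172, -0.06], "twist": 0.277}, {"translation": [-0.0942, 0.1737, -0.06], "twist": 0.277}, {"translation": [-0.0942, 0.1737, -0.06], "twist": 0.277}, {"translation": [-0.0942, 0.1737, -0.04], "twist": 0.277}, {"translation": [-0.0942, 0.1737, -0.02], "twist": 0.277}, {"translation": [-0.0942, 0.1737, 0.0], "twist": 0.277}, {"translation": [-0.0942, 0.1737, 0.0], "twist": 0.277}, {"translation": [-0.0942, 0.1737, 0.0], "twist": 0.277}]'

```text
time_s: 6.85
ee_pos: [0.6317, -0.0284, 0.0722]
tcp_rot: [-3.141, -0.0, 1.43]
wrist_force: [0.2, -0.4, -0.3]
gripper_width: 0.0292
gripper_force: 59.4
```

```bash
python3 - <<'E'
from h import *
for c in ["side","scene"]:
    s=manip.snapshot(c); a=s["image"][100:260,220:460] if c=="side" else s["image"][190:430,200:440]
    for d in manip.landmark_of(c,"dropper"): print(c,round(d["conf"],2),w(0,s,np.array(d["point"])).round(4))
    cv2.imwrite(f"pics/p1{c}.png",cv2.resize(a,None,fx=2,fy=2))
a=cv2.imread("pics/p1side.png");b=cv2.imread("pics/p1scene.png");a=cv2.resize(a,(320,213));b=cv2.resize(b,(480,480))
o=np.zeros((480,800,3),np.uint8);o[:213,:320]=a;o[:,320:]=b;cv2.imwrite("pics/p1.png",o)
go(.633,-.029,.0465,1.429)
E
```

```text
side 0.96 [ 0.6323 -0.0315  0.0283]
side 0.39 [0.454  0.0428 0.0282]
scene 0.93 [ 0.6313 -0.0253  0.0346]
shift [ 0.0001 -0.0004  0.0269] twist 0.0 at [ 0.6333 -0.0291  0.0734] [ 3.139 -0.     1.429] 7.05
```

View pics/p1.png

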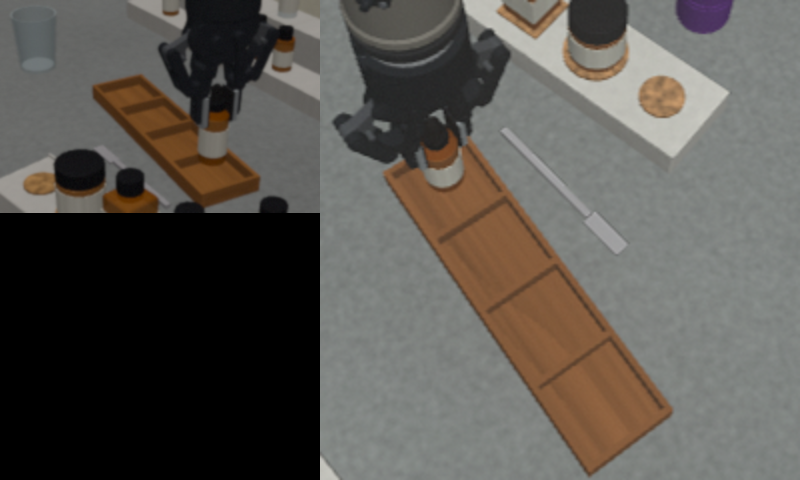

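The dropper is upright over the right-end compartment and still clear of the floor. I'll lower it gently.

apply_moves --plan '[{"translation": [0, 0, 0.01], "twist": 0}, {"translation": [0, 0, 0.018], "twist": 0}, {"translation": [0, 0, 0.022], "twist": 0}, {"translation": [0, 0, 0.0245], "twist": 0}, {"translation": [0, 0, 0.026], "twist": 0}, {"translation": [0, 0, 0.0265], "twist": 0}, {"translation": [0, 0, 0.0265], "twist": 0}, {"translation": [0, 0, 0.0265], "twist": 0}]'

```text
time_s: 7.85
ee_pos: [0.6322, -0.0291, 0.0458]
tcp_rot: [-3.141, -0.0, 1.429]
wrist_force: [-3.9, 0.5, 5.1]
gripper_width: 0.0289
gripper_force: 59.8
```

Contact is at about 5 N. Releasing and retreating.

apply_moves --plan '[{"translation": [0, 0, 0], "twist": 0}, {"translation": [0, 0, 0], "twist": 0}, {"translation": [0, 0, 0], "twist": 0}, {"translation": [0, 0, 0], "twist": 0}, {"translation": [0, 0, 0], "twist": 0}, {"translation": [0, 0, 0], "twist": 0}, {"translation": [0, 0, 0], "twist": 0}, {"translation": [0, 0, 0], "twist": 0}, {"translation": [0, 0, -0.02], "twist": 0}, {"translation": [0, 0, -0.06], "twist": 0}, {"translation": [0, 0, -0.1], "twist": 0}, {"translation": [0, 0, -0.14], "twist": 0}, {"translation": [0, 0, -0.17], "twist": 0}, {"translation": [0, 0, -0.17], "twist": 0}, {"translation": [0, 0, -0.17], "twist": 0}]' --claw 1

```text
time_s: 9.35
ee_pos: [0.6328, -0.0293, 0.2161]
tcp_rot: [3.14, -0.0, 1.429]
wrist_force: [-0.4, 0.3, -0.8]
gripper_width: 0.0856
gripper_force: 0.0
```

```bash
python3 - <<'E'
from h import *
for c in ["side","scene"]:
    s=manip.snapshot(c)
    for d in manip.landmark_of(c,"dropper"): print(c,round(d["conf"],2),w(0,s,np.array(d["point"])).round(4))
go(.460,-.0295,.18,1.709)
E
```

```text
side 0.68 [ 0.6329 -0.0305  0.004 ]
scene 0.8 [ 0.6333 -0.0268  0.0051]
shift [-0.025  -0.1695  0.034 ] twist -0.28 at [ 0.6314 -0.0288  0.2135] [-3.138  0.     1.429] 9.55
```

The dropper stands in the rack at z≈5 mm. Next is the jar.

apply_moves --plan '[{"translation": [-0.025, -0.1695, 0], "twist": -0.28}, {"translation": [-0.025, -0.1695, 0], "twist": -0.28}, {"translation": [-0.025, -0.1695, 0], "twist": -0.28}, {"translation": [-0.025, -0.1695, 0], "twist": -0.28}, {"translation": [-0.025, -0.1695, 0], "twist": -0.28}, {"translation": [-0.025, -0.1695, 0.02], "twist": -0.28}, {"translation": [-0.025, -0.1695, 0.06], "twist": -0.28}, {"translation": [-0.025, -0.1695, 0.1], "twist": -0.28}, {"translation": [-0.025, -0.1695, 0.125], "twist": -0.28}, {"translation": [-0.025, -0.1695, 0.14], "twist": -0.28}, {"translation": [-0.025, -0.1695, 0.143], "twist": -0.28}, {"translation": [-0.025, -0.1695, 0.143], "twist": -0.28}, {"translation": [-0.025, -0.1695, 0.143], "twist": -0.28}]'

```text
time_s: 10.85
ee_pos: [0.4624, -0.0301, 0.073]
tcp_rot: [3.14, 0.001, 1.709]
wrist_force: [-0.0, 0.3, -0.1]
gripper_width: 0.0853
gripper_force: 0.0
```

apply_moves --plan '[{"translation": [0, 0, 0], "twist": 0}, {"translation": [0, 0, 0], "twist": 0}, {"translation": [0, 0, 0], "twist": 0}, {"translation": [0, 0, 0], "twist": 0}, {"translation": [0, 0, 0], "twist": 0}, {"translation": [0, 0, 0], "twist": 0}, {"translation": [0, 0, 0], "twist": 0}, {"translation": [0, 0, 0], "twist": 0}, {"translation": [0, 0, 0], "twist": 0}, {"translation": [0, 0, 0], "twist": 0}]' --claw -1

```text
time_s: 11.85
ee_pos: [0.4615, -0.03, 0.0735]
tcp_rot: [3.14, -0.0, 1.709]
wrist_force: [-2.1, -0.2, 5.9]
gripper_width: 0.0478
gripper_force: 60.6
```

```bash
python3 - <<'E'
from h import *
go(.6434,.0424,.0455,1.429)
for c in ["side","scene"]:
    s=manip.snapshot(c)
    for d in manip.landmark_of(c,"jar"): print(c,round(d["conf"],2),w(0,s,np.array(d["point"])).round(4))
E
```

```text
shift [0.0466 0.1901 0.0282] twist 0.28 at [ 0.4615 -0.03    0.0735] [ 3.14  -0.     1.709] 11.85
side 0.92 [ 0.3457 -0.01   -0.0005]
side 0.73 [ 0.4624 -0.0299  0.0357]
side 0.5 [ 0.6312 -0.0281  0.003 ]
scene 0.9 [ 0.4568 -0.033   0.0367]
scene 0.64 [ 3.408e-01 -4.000e-03  3.000e-04]
```

apply_moves --plan '[{"translation": [0, 0, -0.01], "twist": 0}, {"translation": [0, 0, -0.03], "twist": 0}, {"translation": [0, 0, -0.05], "twist": 0}, {"translation": [0.002, 0.01, -0.06], "twist": 0.015}, {"translation": [0.008, 0.034, -0.06], "twist": 0.05}, {"translation": [0.015, 0.062, -0.06], "twist": 0.09}, {"translation": [0.022, 0.09, -0.06], "twist": 0.14}, {"translation": [0.029, 0.118, -0.06], "twist": 0.18}, {"translation": [0.036, 0.146, -0.06], "twist": 0.22}, {"translation": [0.042, 0.172, -0.06], "twist": 0.26}, {"translation": [0.046, 0.187, -0.06], "twist": 0.28}, {"translation": [0.0466, 0.19, -0.06], "twist": 0.28}, {"translation": [0.0466, 0.19, -0.06], "twist": 0.28}, {"translation": [0.0466, 0.19, -0.04], "twist": 0.28}, {"translation": [0.0466, 0.19, -0.02], "twist": 0.28}, {"translation": [0.0466, 0.19, 0.0], "twist": 0.28}, {"translation": [0.0466, 0.19, 0.0], "twist": 0.28}, {"translation": [0.0466, 0.19, 0.0], "twist": 0.28}]'

```text
time_s: 13.85
ee_pos: [0.6421, 0.0418, 0.0728]
tcp_rot: [-3.141, 0.0, 1.428]
wrist_force: [0.5, 0.3, -1.8]
gripper_width: 0.0475
gripper_force: 62.0
```

```bash
python3 - <<'E'
from h import *
go(.6434,.0424,.0465,1.429)
for c in ["side","scene"]:
    s=manip.snapshot(c); a=s["image"][100:260,220:460] if c=="side" else s["image"][190:430,200:440]
    for d in manip.landmark_of(c,"jar")[:2]: print(c,round(d["conf"],2),w(0,s,np.array(d["point"])).round(4))
    cv2.imwrite(f"pics/p2{c}.png",cv2.resize(a,None,fx=2,fy=2))
E
```

```text
shift [0.0007 0.0012 0.0263] twist -0.001 at [0.6421 0.0418 0.0728] [-3.141  0.     1.428] 13.85
side 0.83 [ 0.3468 -0.0103 -0.0033]
side 0.69 [0.64   0.0458 0.0322]
scene 0.69 [0.6403 0.0399 0.0364]
scene 0.55 [ 0.3441 -0.0039 -0.0014]
```

View pics/p2scene.png

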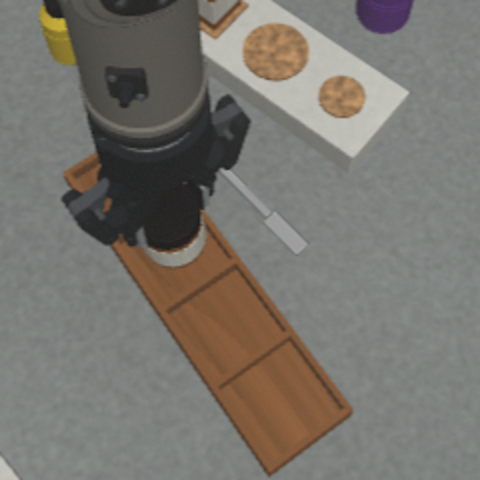

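The jar is upright above the second compartment from the right, with margin on both sides. Lowering.

apply_moves --plan '[{"translation": [0.0005, 0.001, 0.01], "twist": 0}, {"translation": [0.0005, 0.001, 0.018], "twist": 0}, {"translation": [0.0005, 0.001, 0.022], "twist": 0}, {"translation": [0.0005, 0.001, 0.0245], "twist": 0}, {"translation": [0.0005, 0.001, 0.026], "twist": 0}, {"translation": [0.0005, 0.001, 0.0265], "twist": 0}, {"translation": [0.0005, 0.001, 0.0265], "twist": 0}, {"translation": [0.0005, 0.001, 0.0265], "twist": 0}]'

```text
time_s: 14.85
ee_pos: [0.6432, 0.0429, 0.0467]
tcp_rot: [-3.14, -0.0, 1.429]
wrist_force: [-4.3, -0.4, 5.5]
gripper_width: 0.0474
gripper_force: 62.8
```

apply_moves --plan '[{"translation": [0, 0, 0], "twist": 0}, {"translation": [0, 0, 0], "twist": 0}, {"translation": [0, 0, 0], "twist": 0}, {"translation": [0, 0, 0], "twist": 0}, {"translation": [0, 0, 0], "twist": 0}, {"translation": [0, 0, 0], "twist": 0}, {"translation": [0, 0, 0], "twist": 0}, {"translation": [0, 0, 0], "twist": 0}, {"translation": [0, 0, -0.02], "twist": 0}, {"translation": [0, 0, -0.06], "twist": 0}, {"translation": [0, 0, -0.1], "twist": 0}, {"translation": [0, 0, -0.14], "twist": 0}, {"translation": [0, 0, -0.17], "twist": 0}, {"translation": [0, 0, -0.17], "twist": 0}, {"translation": [0, 0, -0.17], "twist": 0}]' --claw 1

```text
time_s: 16.35
ee_pos: [0.6443, 0.0427, 0.2166]
tcp_rot: [3.14, -0.001, 1.429]
wrist_force: [0.1, -0.2, -0.4]
gripper_width: 0.0852
gripper_force: 0.0
```

```bash
python3 - <<'E'
from h import *
for c in ["side","scene"]:
    s=manip.snapshot(c)
    for n in ["jar","dropper","square"]:
        for d in manip.landmark_of(c,n)[:2]: print(n,c,round(d["conf"],2),w(0,s,np.array(d["point"])).round(4))
go(.468,-.102,.18,1.709)
E
```

```text
jar side 0.97 [0.6414 0.0426 0.0069]
jar side 0.92 [ 0.3417 -0.009  -0.0013]
dropper side 0.79 [ 0.6334 -0.0349  0.0023]
square side 0.97 [ 0.4675 -0.1029  0.0293]
jar scene 0.77 [0.641  0.0421 0.0077]
jar scene 0.58 [ 0.3436 -0.0053 -0.0005]
dropper scene 0.9 [ 0.6339 -0.0278  0.0073]
square scene 0.56 [ 0.4655 -0.099   0.0302]
square scene 0.46 [0.454  0.0414 0.0308]
shift [-0.1682 -0.1532  0.0352] twist -0.28 at [0.6435 0.0429 0.2149] [-3.14   0.     1.429] 16.75
```

apply_moves --plan '[{"translation": [-0.168, -0.153, 0], "twist": -0.28}, {"translation": [-0.168, -0.153, 0], "twist": -0.28}, {"translation": [-0.168, -0.153, 0], "twist": -0.28}, {"translation": [-0.168, -0.153, 0], "twist": -0.28}, {"translation": [-0.168, -0.153, 0], "twist": -0.28}, {"translation": [-0.168, -0.153, 0], "twist": -0.28}, {"translation": [-0.168, -0.153, 0.02], "twist": -0.28}, {"translation": [-0.168, -0.153, 0.06], "twist": -0.28}, {"translation": [-0.168, -0.153, 0.1], "twist": -0.28}, {"translation": [-0.168, -0.153, 0.125], "twist": -0.28}, {"translation": [-0.168, -0.153, 0.14], "twist": -0.28}, {"translation": [-0.168, -0.153, 0.1435], "twist": -0.28}, {"translation": [-0.168, -0.153, 0.1435], "twist": -0.28}, {"translation": [-0.168, -0.153, 0.1435], "twist": -0.28}]'

```text
time_s: 18.15
ee_pos: [0.4699, -0.1019, 0.0732]
tcp_rot: [3.14, 0.001, 1.709]
wrist_force: [-0.1, 0.3, -0.5]
gripper_width: 0.0857
gripper_force: 0.0
```

apply_moves --plan '[{"translation": [0, 0, 0], "twist": 0}, {"translation": [0, 0, 0], "twist": 0}, {"translation": [0, 0, 0], "twist": 0}, {"translation": [0, 0, 0], "twist": 0}, {"translation": [0, 0, 0], "twist": 0}, {"translation": [0, 0, 0], "twist": 0}, {"translation": [0, 0, 0], "twist": 0}, {"translation": [0, 0, 0], "twist": 0}, {"translation": [0, 0, 0], "twist": 0}, {"translation": [0, 0, 0], "twist": 0}]' --claw -1

```text
time_s: 19.15
ee_pos: [0.4695, -0.1022, 0.0732]
tcp_rot: [3.14, 0.0, 1.709]
wrist_force: [-1.0, 0.1, 6.1]
gripper_width: 0.0363
gripper_force: 60.2
```

```bash
python3 - <<'E'
from h import *
go(.6536,.1136,.0465,1.429)
E
```

```text
shift [0.1884 0.212  0.027 ] twist 0.28 at [ 0.4695 -0.1022  0.0732] [3.14  0.    1.709] 19.15
```

I'll lift higher this time, because the path passes over the rack's occupants.

apply_moves --plan '[{"translation": [0, 0, -0.01], "twist": 0}, {"translation": [0, 0, -0.035], "twist": 0}, {"translation": [0, 0, -0.065], "twist": 0}, {"translation": [0, 0, -0.09], "twist": 0}, {"translation": [0.006, 0.007, -0.1], "twist": 0.01}, {"translation": [0.02, 0.022, -0.1], "twist": 0.03}, {"translation": [0.04, 0.045, -0.1], "twist": 0.06}, {"translation": [0.06, 0.068, -0.1], "twist": 0.09}, {"translation": [0.08, 0.09, -0.1], "twist": 0.12}, {"translation": [0.1, 0.113, -0.1], "twist": 0.15}, {"translation": [0.12, 0.135, -0.1], "twist": 0.18}, {"translation": [0.14, 0.158, -0.1], "twist": 0.21}, {"translation": [0.16, 0.18, -0.1], "twist": 0.24}, {"translation": [0.176, 0.198, -0.1], "twist": 0.27}, {"translation": [0.186, 0.209, -0.1], "twist": 0.28}, {"translation": [0.1884, 0.212, -0.1], "twist": 0.28}, {"translation": [0.1884, 0.212, -0.1], "twist": 0.28}, {"translation": [0.1884, 0.212, -0.1], "twist": 0.28}]'

```text
time_s: 20.95
ee_pos: [0.6521, 0.1127, 0.1718]
tcp_rot: [-3.14, 0.001, 1.428]
wrist_force: [-1.2, -0.6, -1.1]
gripper_width: 0.0365
gripper_force: 59.8
```

```bash
python3 - <<'E'
from h import *
go(.6536,.1136,.0465,1.429)
for c in ["side","scene"]:
    s=manip.snapshot(c); a=s["image"][100:260,220:460] if c=="side" else s["image"][190:430,200:440]
    for n in ["jar","square"]:
        for d in manip.landmark_of(c,n)[:2]: print(n,c,round(d["conf"],2),w(0,s,np.array(d["point"])).round(4))
E
```

```text
shift [0.0013 0.0015 0.1253] twist -0.001 at [0.6521 0.1127 0.1718] [-3.140e+00  1.000e-03  1.428e+00] 20.95
jar side 0.71 [ 0.3469 -0.0088 -0.001 ]
jar side 0.7 [0.645  0.0437 0.0078]
square side 0.65 [0.651  0.1118 0.1281]
jar scene 0.73 [ 0.3417 -0.0038 -0.0026]
jar scene 0.64 [0.641  0.0409 0.0066]
square scene 0.7 [0.6503 0.1145 0.1285]
```

apply_moves --plan '[{"translation": [0.001, 0.001, 0.02], "twist": 0}, {"translation": [0.001, 0.001, 0.05], "twist": 0}, {"translation": [0.001, 0.001, 0.08], "twist": 0}, {"translation": [0.001, 0.001, 0.1], "twist": 0}, {"translation": [0.001, 0.001, 0.112], "twist": 0}, {"translation": [0.001, 0.001, 0.119], "twist": 0}, {"translation": [0.001, 0.001, 0.123], "twist": 0}, {"translation": [0.001, 0.001, 0.125], "twist": 0}, {"translation": [0.001, 0.001, 0.126], "twist": 0}, {"translation": [0.001, 0.001, 0.1265], "twist": 0}, {"translation": [0.001, 0.001, 0.1265], "twist": 0}, {"translation": [0.001, 0.001, 0.1265], "twist": 0}]'

```text
time_s: 22.45
ee_pos: [0.6543, 0.1148, 0.0464]
tcp_rot: [3.141, -0.0, 1.429]
wrist_force: [-0.6, -0.5, -0.6]
gripper_width: 0.036
gripper_force: 59.9
```

apply_moves --plan '[{"translation": [0, 0, 0.0005], "twist": 0}, {"translation": [0, 0, 0.001], "twist": 0}, {"translation": [0, 0, 0.001], "twist": 0}, {"translation": [0, 0, 0.001], "twist": 0}]'

```text
time_s: 22.85
ee_pos: [0.6543, 0.1148, 0.0463]
tcp_rot: [3.141, -0.001, 1.429]
wrist_force: [-1.9, -0.1, 5.0]
gripper_width: 0.0363
gripper_force: 60.5
```

Contact. Release.

apply_moves --plan '[{"translation": [0, 0, 0], "twist": 0}, {"translation": [0, 0, 0], "twist": 0}, {"translation": [0, 0, 0], "twist": 0}, {"translation": [0, 0, 0], "twist": 0}, {"translation": [0, 0, 0], "twist": 0}, {"translation": [0, 0, 0], "twist": 0}, {"translation": [0, 0, 0], "twist": 0}, {"translation": [0, 0, 0], "twist": 0}, {"translation": [0, 0, -0.02], "twist": 0}, {"translation": [0, 0, -0.06], "twist": 0}, {"translation": [0, 0, -0.1], "twist": 0}, {"translation": [0, 0, -0.14], "twist": 0}, {"translation": [0, 0, -0.17], "twist": 0}, {"translation": [0, 0, -0.17], "twist": 0}, {"translation": [0, 0, -0.17], "twist": 0}]' --claw 1

```text
time_s: 24.35
ee_pos: [0.6543, 0.1146, 0.2156]
tcp_rot: [3.14, -0.001, 1.429]
wrist_force: [-0.3, 0.0, -0.6]
gripper_width: 0.0855
gripper_force: 0.0
```

```bash
python3 - <<'E'
from h import *
for c in ["side","scene"]:
    s=manip.snapshot(c)
    for n in ["jar","dropper","square","round"]:
        for d in manip.landmark_of(c,n)[:2]: print(n,c,round(d["conf"],2),w(0,s,np.array(d["point"])).round(4))
    if c=="scene": cv2.imwrite("pics/p3.png",cv2.resize(s["image"][130:430,200:440],None,fx=2,fy=2))
go(.479,-.1725,.18,1.709)
E
```

```text
jar side 0.93 [0.6398 0.044  0.0036]
jar side 0.8 [ 0.3438 -0.0081 -0.0014]
dropper side 0.74 [ 0.6335 -0.03    0.0068]
square side 0.6 [0.4504 0.0426 0.0285]
round side 0.94 [ 0.5741 -0.175  -0.0027]
round side 0.57 [ 0.4791 -0.1723  0.0343]
jar scene 0.91 [0.6397 0.0407 0.0084]
jar scene 0.6 [ 0.3413 -0.0054 -0.0026]
dropper scene 0.85 [ 0.6322 -0.0283  0.0091]
square scene 0.63 [0.6529 0.1192 0.0041]
round scene 0.58 [ 0.5748 -0.1754 -0.001 ]
round scene 0.49 [ 0.6488  0.0778 -0.0023]
shift [-0.3091 -0.1323  0.0345] twist -0.28 at [0.6537 0.1148 0.2144] [-3.141  0.     1.429] 24.85
```

View pics/p3.png

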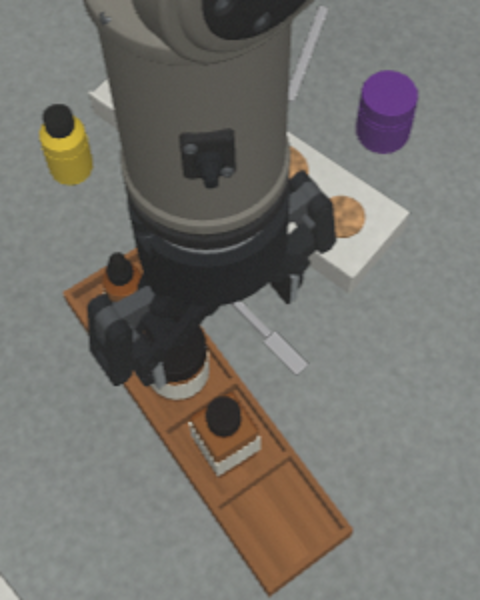

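Three bottles stand upright in their compartments: dropper (120,275), jar (180,375) and square (224,430). The spatula is undisturbed. Next is the round amber bottle at (.479,−.1725). The yellow one at (.575,−.175) stays where it is.

apply_moves --plan '[{"translation": [-0.309, -0.132, 0], "twist": -0.28}, {"translation": [-0.309, -0.132, 0], "twist": -0.28}, {"translation": [-0.309, -0.132, 0], "twist": -0.28}, {"translation": [-0.309, -0.132, 0], "twist": -0.28}, {"translation": [-0.309, -0.132, 0], "twist": -0.28}, {"translation": [-0.309, -0.132, 0], "twist": -0.28}, {"translation": [-0.309, -0.132, 0], "twist": -0.28}, {"translation": [-0.309, -0.132, 0], "twist": -0.28}, {"translation": [-0.309, -0.132, 0], "twist": -0.28}, {"translation": [-0.309, -0.132, 0.02], "twist": -0.28}, {"translation": [-0.309, -0.132, 0.06], "twist": -0.28}, {"translation": [-0.309, -0.132, 0.1], "twist": -0.28}, {"translation": [-0.309, -0.132, 0.125], "twist": -0.28}, {"translation": [-0.309, -0.132, 0.139], "twist": -0.28}, {"translation": [-0.309, -0.132, 0.143], "twist": -0.28}, {"translation": [-0.309, -0.132, 0.143], "twist": -0.28}, {"translation": [-0.309, -0.132, 0.143], "twist": -0.28}]'

```text
time_s: 26.55
ee_pos: [0.4808, -0.1721, 0.0727]
tcp_rot: [3.14, 0.001, 1.71]
wrist_force: [0.2, 0.6, 0.9]
gripper_width: 0.0855
gripper_force: 0.0
```

apply_moves --plan '[{"translation": [0, 0, 0], "twist": 0}, {"translation": [0, 0, 0], "twist": 0}, {"translation": [0, 0, 0], "twist": 0}, {"translation": [0, 0, 0], "twist": 0}, {"translation": [0, 0, 0], "twist": 0}, {"translation": [0, 0, 0], "twist": 0}, {"translation": [0, 0, 0], "twist": 0}, {"translation": [0, 0, 0], "twist": 0}, {"translation": [0, 0, 0], "twist": 0}, {"translation": [0, 0, 0], "twist": 0}]' --claw -1

```text
time_s: 27.55
ee_pos: [0.4803, -0.1728, 0.0728]
tcp_rot: [3.14, 0.0, 1.709]
wrist_force: [-0.4, 1.3, 5.6]
gripper_width: 0.0371
gripper_force: 59.7
```

```bash
python3 - <<'E'
from h import *
go(.6638,.185,.0465,1.429)
E
```

```text
shift [0.3292 0.2309 0.0266] twist 0.28 at [ 0.4803 -0.1728  0.0728] [3.14  0.    1.709] 27.55
```

apply_moves --plan '[{"translation": [0, 0, -0.01], "twist": 0}, {"translation": [0, 0, -0.035], "twist": 0}, {"translation": [0, 0, -0.065], "twist": 0}, {"translation": [0, 0, -0.09], "twist": 0}, {"translation": [0.008, 0.006, -0.1], "twist": 0.01}, {"translation": [0.025, 0.0175, -0.1], "twist": 0.02}, {"translation": [0.05, 0.035, -0.1], "twist": 0.04}, {"translation": [0.076, 0.053, -0.1], "twist": 0.06}, {"translation": [0.102, 0.0715, -0.1], "twist": 0.08}, {"translation": [0.128, 0.09, -0.1], "twist": 0.1}, {"translation": [0.154, 0.108, -0.1], "twist": 0.13}, {"translation": [0.18, 0.126, -0.1], "twist": 0.15}, {"translation": [0.206, 0.1445, -0.1], "twist": 0.18}, {"translation": [0.232, 0.163, -0.1], "twist": 0.2}, {"translation": [0.258, 0.181, -0.1], "twist": 0.23}, {"translation": [0.284, 0.199, -0.1], "twist": 0.25}, {"translation": [0.308, 0.216, -0.1], "twist": 0.27}, {"translation": [0.324, 0.227, -0.1], "twist": 0.28}, {"translation": [0.3292, 0.231, -0.1], "twist": 0.28}, {"translation": [0.3292, 0.231, -0.1], "twist": 0.28}]'

```text
time_s: 29.55
ee_pos: [0.6626, 0.186, 0.1711]
tcp_rot: [-3.14, 0.001, 1.431]
wrist_force: [-0.4, -0.2, -2.1]
gripper_width: 0.0372
gripper_force: 60.3
```

```bash
python3 - <<'E'
from h import *
for c in ["side","scene"]:
    s=manip.snapshot(c)
    for n in ["square","round"]:
        for d in manip.landmark_of(c,n)[:2]: print(n,c,round(d["conf"],2),w(0,s,np.array(d["point"])).round(4))
go(.6638,.185,.0465,1.429)
E
```

```text
square side 0.71 [0.6516 0.1132 0.0035]
square side 0.32 [ 0.4674 -0.1016  0.0302]
round side 0.95 [0.663  0.1883 0.1288]
round side 0.57 [ 0.5767 -0.1731 -0.0009]
square scene 0.68 [0.6517 0.1179 0.004 ]
square scene 0.24 [ 6.464e-01  8.100e-02 -3.000e-04]
round scene 0.77 [0.6615 0.183  0.1336]
round scene 0.71 [ 0.5749 -0.1764 -0.0022]
shift [0.0015 0.0007 0.1258] twist -0.002 at [0.6629 0.1837 0.1723] [3.141 0.    1.427] 29.85
```

apply_moves --plan '[{"translation": [0.001, 0.001, 0.02], "twist": 0}, {"translation": [0.001, 0.001, 0.05], "twist": 0}, {"translation": [0.001, 0.001, 0.08], "twist": 0}, {"translation": [0.001, 0.001, 0.1], "twist": 0}, {"translation": [0.001, 0.001, 0.112], "twist": 0}, {"translation": [0.001, 0.001, 0.119], "twist": 0}, {"translation": [0.001, 0.001, 0.123], "twist": 0}, {"translation": [0.001, 0.001, 0.125], "twist": 0}, {"translation": [0.001, 0.001, 0.126], "twist": 0}, {"translation": [0.001, 0.001, 0.1265], "twist": 0}, {"translation": [0.001, 0.001, 0.1265], "twist": 0}, {"translation": [0.001, 0.001, 0.1265], "twist": 0}]'

```text
time_s: 31.05
ee_pos: [0.6646, 0.1863, 0.046]
tcp_rot: [3.141, -0.0, 1.429]
wrist_force: [0.3, 0.5, -0.9]
gripper_width: 0.0373
gripper_force: 60.4
```

apply_moves --plan '[{"translation": [0, 0, 0.0005], "twist": 0}, {"translation": [0, 0, 0.001], "twist": 0}, {"translation": [0, 0, 0.001], "twist": 0}, {"translation": [0, 0, 0.001], "twist": 0}]'

```text
time_s: 31.45
ee_pos: [0.6646, 0.1864, 0.0459]
tcp_rot: [3.14, -0.001, 1.429]
wrist_force: [-2.3, 0.1, 5.4]
gripper_width: 0.0372
gripper_force: 60.9
```

Contact. I'll release, retreat and swing back so the cameras can see.

apply_moves --plan '[{"translation": [0, 0, 0], "twist": 0}, {"translation": [0, 0, 0], "twist": 0}, {"translation": [0, 0, 0], "twist": 0}, {"translation": [0, 0, 0], "twist": 0}, {"translation": [0, 0, 0], "twist": 0}, {"translation": [0, 0, 0], "twist": 0}, {"translation": [0, 0, 0], "twist": 0}, {"translation": [0, 0, 0], "twist": 0}, {"translation": [0, 0, -0.02], "twist": 0}, {"translation": [0, 0, -0.06], "twist": 0}, {"translation": [0, 0, -0.1], "twist": 0}, {"translation": [0, 0, -0.14], "twist": 0}, {"translation": [0, 0, -0.17], "twist": 0}, {"translation": [0.05, -0.04, -0.17], "twist": 0}, {"translation": [0.09, -0.08, -0.17], "twist": 0}, {"translation": [0.13, -0.12, -0.17], "twist": 0}, {"translation": [0.17, -0.16, -0.17], "twist": 0}, {"translation": [0.2, -0.2, -0.17], "twist": 0}, {"translation": [0.2, -0.2, -0.17], "twist": 0}, {"translation": [0.2, -0.2, -0.17], "twist": 0}]' --claw 1

```text
time_s: 33.45
ee_pos: [0.488, 0.4206, 0.2139]
tcp_rot: [-3.136, -0.004, 1.442]
wrist_force: [-0.1, 0.3, -0.1]
gripper_width: 0.0852
gripper_force: 0.0
```

```bash
python3 - <<'E'
from h import *
for c in ["side","scene"]:
    s=manip.snapshot(c)
    for n in ["dropper","jar","square","round","spatula"]:
        for d in manip.landmark_of(c,n)[:2]: print(n,c,round(d["conf"],2),w(0,s,np.array(d["point"])).round(4))
    cv2.imwrite(f"pics/f{c}.png",s["image"])
a=cv2.imread("pics/fscene.png")[130:430,200:440];b=cv2.imread("pics/fside.png")[100:300,220:460]
o=np.zeros((600,800,3),np.uint8);o[:,:480]=cv2.resize(a,(480,600));o[:267,480:]=cv2.resize(b,(320,267));cv2.imwrite("pics/f.png",o)
E
```

```text
dropper side 0.58 [ 0.6297 -0.0333  0.007 ]
jar side 0.93 [0.642  0.0434 0.0089]
square side 0.74 [6.535e-01 1.135e-01 6.000e-04]
round side 0.93 [ 0.5719 -0.1737 -0.0014]
round side 0.86 [0.6645 0.1869 0.0082]
spatula side 0.6 [0.566 0.031 0.003]
dropper scene 0.65 [ 0.632  -0.0265  0.0069]
jar scene 0.88 [0.6399 0.0418 0.0061]
jar scene 0.63 [ 0.3428 -0.0022 -0.0027]
square scene 0.69 [0.649  0.117  0.0009]
round scene 0.94 [ 5.745e-01 -1.741e-01 -1.000e-04]
spatula scene 0.9 [ 0.5622  0.0347 -0.0006]
```

View pics/f.png

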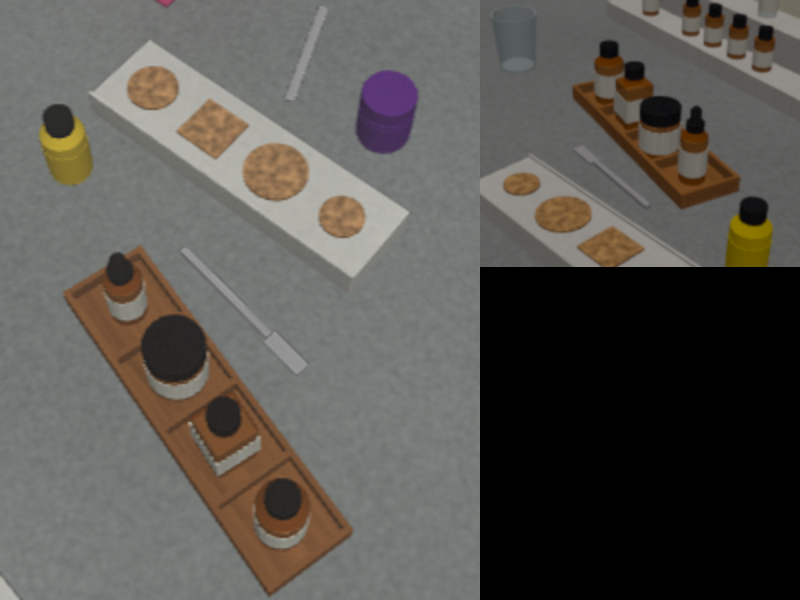

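All four bottles stand upright in reverse order: dropper (125,285), jar (175,355), square (225,430) and round (282,510). The spatula and the look-alikes are where they were.

```bash
python3 -c "
from rig import manip
print(manip.job_done())"
```

```text
the job is handed in; nothing more can be done
None
```

The four amber bottles stand upright in the rack in reverse order, one to a compartment, with the spatula and look-alikes undisturbed, and the job was handed in at about 34 s of the 96 s limit.

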